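Hang the graded filter plates on the hook

TASK

Set up the graded filter: take the largest plate out of the rack and hang it by its hole on the hook arm of the stand, right at the back near the post, then hang the smallest plate on the same arm close in front of it, so that less than about 3 cm stays between the two. Both must hang freely, upright and square to the arm; leave the middle-sized plate standing in the rack.

Things in the scene. Friction and masses are not known exactly. Their poses are not given: they have to be found in the camera images.
- large_tab (a point): Centre of the grip tab of the largest plate: bare aluminium, 105 wide, 110 tall, 10 thick (mm), 280 g, upright; 44 mm hole centred 56 below this point. On its top the tab, 36 wide, 40 tall, 10 thick: take it by its side edges. Plate's lower edge 130 below this point. z up, y along width, x square to faces. In one of 3 bays (any order, 114 apart in y) of a black rack: 14 mm slot, walls 38 above desk; lift straight out.
- small_tab (a point): Centre of the grip tab of the smallest plate: bare aluminium, 68 wide, 88 tall, 10 thick (mm), 140 g, upright; 44 mm hole centred 56 below this point. On its top the tab, 36 wide, 40 tall, 10 thick: take it by its side edges. Plate's lower edge 108 below this point. z up, y along width, x square to faces. In another bay of the rack; tabs in the rack reach 158 above the desk.
- middle_tab (a point): Centre of the grip tab of the middle-sized plate: bare aluminium, 86 wide, 99 tall, 10 thick (mm), 210 g, upright; 44 mm hole centred 56 below this point. On its top the tab, 36 wide, 40 tall, 10 thick: take it by its side edges. Plate's lower edge 119 below this point. z up, y along width, x square to faces. In the remaining bay; stays there.
- hook_root (a point): Where the hook arm leaves its post's front, on the arm's axis, 160 mm above desk. Fixed stand. Arm: level 8 mm rod along own -x (to the robot) for 106 mm, then its tip turns up, ends 118 out, top 14 above the axis. Post ends 8 above the axis. z up, y across. A plate goes on over the tip, faces square to x, tab centre 56 to 66 above this point, then down; hanging: 38 above.

How it is judged:
By the outcome, as a careful person would: the job done as asked, in the order asked, and still so for the second after the job is handed in, with the robot touching nothing.
It also fails if it takes over 64 s, if anything falls off the work surface, if the arm or the gripper's body presses on something with over 40 N, if the wrist force passes 120 N, or if a joint passes its speed limit or range.

ROBOT

A 6-joint arm with a two-finger parallel gripper is mounted at the origin on a cart in front of the work surface, level with it; the furniture and walls round the work are solid. World frame = base frame: x ahead of the robot, y to its left, z up, the work surface at z = 0. Lengths are in m, angles in rad, forces in N, time in s.
With the tool pointing down it reaches from about 0.375 to 0.9 m from the base axis. Payload 3.1 kg.
Tool frame: the origin (TCP) lies on the centre line of the jaws, within the pads' length; the fingertips stand 8 mm ahead of it and the grasp point (between the pads) lies 11 mm behind it (robot.tip_extent is the distance from the TCP to the fingertips, in m); y points along the fingers, z is the direction in which the jaws open and shut, and the axes are right-handed (so a half turn about y gives the same grasp; the last joint's range is limited). The gripper opens to 87 mm and grips with 3 to 60 N. Pads are 19 mm wide; open, the fingers measure 117 mm over their backs; the gripper's body (75 mm by 190 mm) begins 51 mm behind the grasp point.
Start: joints at [-1.49, 0.527, 1.433, -0, 1.181, -0.178], TCP at [0.16, -0.604, 0.231] pointing down, gripper open.
Joint ranges: [-3.08, 3.08], [-0.75, 2.2], [0.22, 2.44], [-1.43, 4.57], [0, 2.65], [-2.85, 2.85]. Speed limits (rad/s): [2.79, 2.79, 3.14, 3.14, 3.14, 3.14].

INTERFACE

Orientations are given as a unit quaternion [x, y, z, w].
In Python, from rig import robot gives the robot as it stands.
- The arm moves only by the shell command python3 -m crank 'ROWS' [FORCE]. ROWS is JSON, a list that holds one entry, the list of rows, each a list of 7 numbers: the turn, a rotation vector about the tool's x, y, z in degrees, then the shift along the tool's x, y, z in m, then the opening in per cent of the stroke, from 0 (shut) to 100 (fully open). In form: [[[ax, ay, az, dx, dy, dz, gripper], ...]]. A call has exactly 5 rows; each row shifts and turns the commanded pose from where the row before left it, along the tool's axes as they then stand; what a row does not reach is not made up. A row lasts 1/8 s, in which the tool goes at most 62.5 mm and 10.7 degrees, less where a joint would pass 70% of its speed; a pose out of reach is approached as far as the arm can. A call with a gripper value outside its range is refused whole. The fingers move at their own pace and stop on an object; FORCE is the grip in N (left out, the last holds). Time passes only in rows, so rows that do not move let the fingers close, or fill a call up. It gives the time, the measured TCP pose, the force and the opening at its end, in the units of the state.
- robot.get_obs(): the state, without advancing time (a new reading comes with each control period).
- robot.camera(name): name is "scene" or "top"; returns a dict with "img" (480x640x3 uint8, red, green, blue), "K" (3x3 intrinsics, pixels), "dist_coeffs" ([k1, k2, p1, p2, k3] as OpenCV has them; the pictures are not rectified), "R" (3x3) and "t" (3): a world point X has camera coordinates R X + t. Camera axes: x right, y down, z forward; pixel columns grow to the right and rows downward; lengths in m; the calibration is good to about 2 mm. A picture is of the moment at which its call begins. There is no depth.
- robot.hand_in(): hands the job in, once; it reports no verdict.
Trained networks look in a picture, given as the dict that the camera call returned (one of the last four; its "shot" number tells which), for a name from the list of things; names that differ only in an ending like _2 or _b are one class to them, and where a whole thing is asked for, a point or a joint stands for the part that bears it (a point fixed in the world has none). Each returns a list of dicts, best first, with "conf" (0 to 1); they miss things now and then, are a little off and sometimes report something else, mostly with a low value. They report only what shows in the picture. A call takes as long as a camera call.
- robot.spot_in(picture, thing): "at" ([row, column] in pixels, amid what is visible of it).
The state is a dict: "time": time; "q": joint angles; "joint_velocities": joint speeds; "joint_torque": joint torques, N m; "position": TCP position; "tool_rot": TCP orientation; "ft_force": force on the tool from outside, world axes, zero at the start; "moment": the same for the moment, N m; "grip_width": finger opening in m.
Only numpy, scipy, OpenCV 4.12 (cv2) and the standard library are available. Lean on these libraries where they do the work, as an engineer would, in place of code of your own. Each camera call takes 0.05 s, during which the arm holds its last target.

## Working session

There is one attempt and no reset: what is moved stays moved. The work goes in short steps, Python scripts to look and compute and a shell command to move; the robot and the scene stay as the last step left them, time stands still between calls to the robot, and variables do not carry over. Pictures are saved under pics/ and viewed, and the job is handed in when it is done.

```bash
ls; mkdir -p pics; cat > h.py <<'E'
from rig import robot
import numpy as np, cv2
from scipy.spatial.transform import Rotation as Rn
def ray(c,at):
    uv=np.array([[[at[1],at[0]]]],float)
    n=cv2.undistortPoints(uv,np.array(c["K"],float),np.array(c["dist_coeffs"],float))[0,0]
    R=np.array(c["R"]);t=np.array(c["t"])
    d=R.T@np.array([n[0],n[1],1]);return -R.T@t,d/np.linalg.norm(d)
def planez(c,at,z):
    o,d=ray(c,at);return o+d*(z-o[2])/d[2]
def tri(rays):
    A=np.zeros((3,3));b=np.zeros(3)
    for o,d in rays:
        P=np.eye(3)-np.outer(d,d);A+=P;b+=P@o
    X=np.linalg.solve(A,b);return X,[float(np.linalg.norm((np.eye(3)-np.outer(d,d))@(X-o))) for o,d in rays]
def proj(c,X):
    rv=cv2.Rodrigues(np.array(c["R"],float))[0]
    p=cv2.projectPoints(np.array(X,float).reshape(-1,3),rv,np.array(c["t"],float),np.array(c["K"],float),np.array(c["dist_coeffs"],float))[0]
    return p[:,0,::-1]
E
python3 - <<'E'
from h import *
cs={n:robot.camera(n) for n in("scene","top")}
o=robot.get_obs();print(o["time"],o["position"],o["tool_rot"],o["grip_width"])
for n,c in cs.items():
    cv2.imwrite(f"pics/{n}0.png",c["img"][:,:,::-1])
    print(n,-np.array(c["R"]).T@c["t"],np.array(c["K"])[0,0])
for t in("large_tab","small_tab","middle_tab","hook_root"):
    r={}
    for n,c in cs.items():
        s=robot.spot_in(c,t);print(t,n,[(np.round(x["at"],1),round(x["conf"],2)) for x in s[:4]])
        if s:r[n]=s[0]["at"]
    if len(r)==2:print(tri([ray(cs[n],a) for n,a in r.items()]))
E
```

```text
pics
0.1 [ 0.15993498 -0.60352654  0.22967264] [-0.09120182  0.70188714 -0.70050267  0.09128353] 0.08680929693278827
scene [-0.00511565  0.990427    0.6777236 ] 523.5777332147496
top [0.43487312 0.04176294 1.083352  ] 476.6405699874216
large_tab scene [(array([315.1, 268.6]), 0.92)]
large_tab top [(array([242.6, 222. ]), 0.94)]
(array([0.52164391, 0.22591223, 0.08428475]), [0.0008754159099031537, 0.0008754159099030531])
small_tab scene [(array([346.3, 242.5]), 0.61)]
small_tab top [(array([255.4, 171.3]), 0.89)]
(array([0.50160388, 0.33615606, 0.08037772]), [0.0036079300124513343, 0.0036079300124511877])
middle_tab scene [(array([285.9, 288.2]), 0.74)]
middle_tab top [(array([236.4, 276.8]), 0.88)]
(array([0.5366558 , 0.11303189, 0.09405618]), [0.005770160811654926, 0.005770160811654737])
hook_root scene [(array([259.5, 369. ]), 0.78)]
hook_root top [(array([246.9, 449.8]), 0.74)]
(array([ 0.5083413 , -0.27615483,  0.00388853]), [0.002674796104182346, 0.0026747961041824206])
```

View pics/scene0.png

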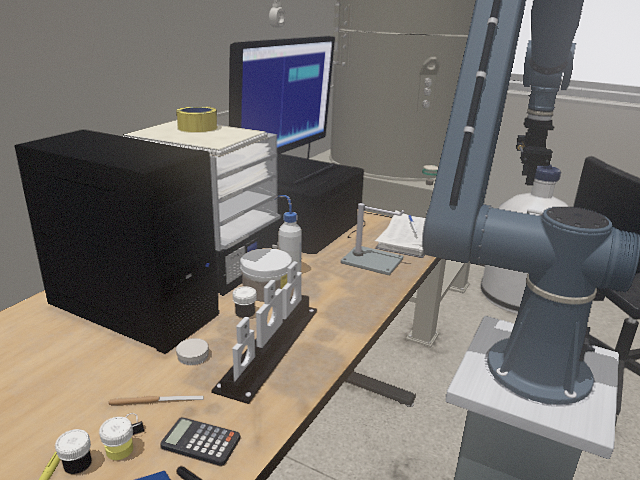

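View pics/top0.png

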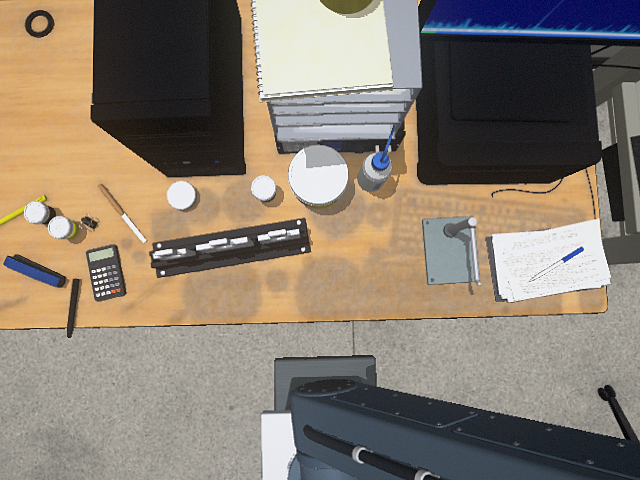

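The scene view shows the rack with three plates, columns 235-300 and rows 265-375, and the stand at about (365,235). In the top view the rack spans columns 150-310 at about row 247, and the stand is at about (455,250). I'll zoom in on these.

```bash
python3 - <<'E'
import cv2
s=cv2.imread("pics/scene0.png");t=cv2.imread("pics/top0.png")
def z(im,r0,r1,c0,c1,k,f):cv2.imwrite(f,cv2.resize(im[r0:r1,c0:c1],None,fx=k,fy=k,interpolation=cv2.INTER_CUBIC))
z(t,210,290,145,315,4.5,"pics/a1.png")
z(t,200,300,410,500,6,"pics/a2.png")
z(s,190,280,330,440,7,"pics/a3.png")
z(s,255,400,205,325,4,"pics/a4.png")
E
```

```text
(no output)
```

View pics/a1.png

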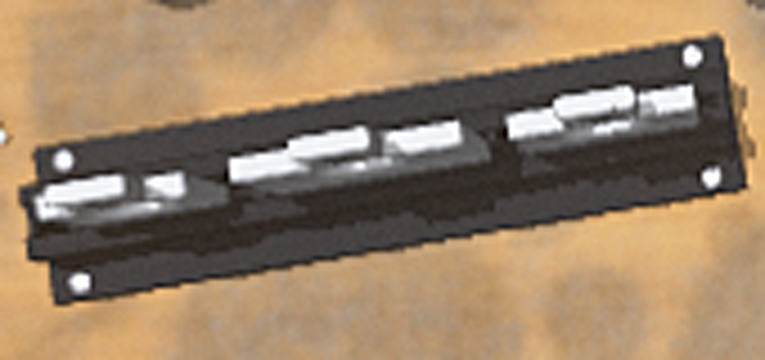

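View pics/a2.png

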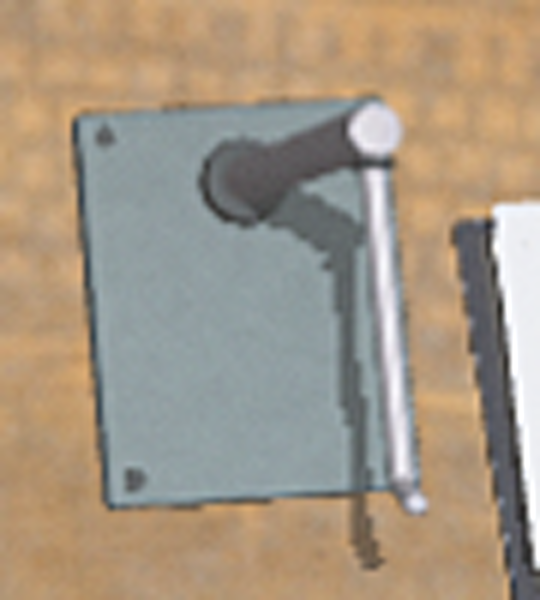

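View pics/a3.png

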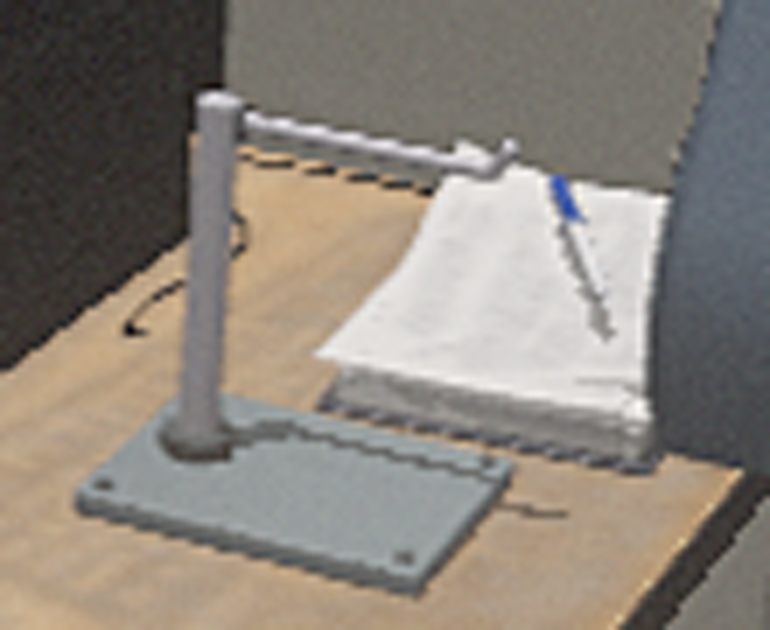

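View pics/a4.png

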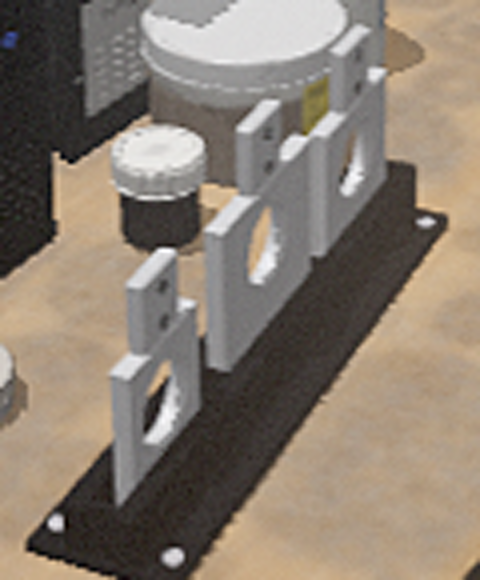

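```bash
python3 - <<'E'
from h import *
c=robot.camera("top");s=robot.camera("scene")
f=lambda x,y,k,c0,r0:[r0+(y+.5)/k-.5,c0+(x+.5)/k-.5]
P={}
for n,x,y in(("S",86,188),("L",329,143),("M",594,103)):
    P[n]=planez(c,f(x,y,4.5,145,210),.158);print(n,P[n])
d=P["S"]-P["M"];print("yaw",np.degrees(np.arctan2(-d[0],d[1])),np.linalg.norm(d[:2]))
pt=planez(c,f(375,132,6,410,200),.168);a0=planez(c,f(374,165,6,410,200),.162);a1=planez(c,f(400,480,6,410,200),.162);tp=planez(c,f(418,505,6,410,200),.174)
print(pt,a0,a1,tp);d=a0-a1;print("hookyaw",np.degrees(np.arctan2(d[1],d[0])),np.linalg.norm(d)); d=pt-tp;print(np.degrees(np.arctan2(d[1],d[0])),np.linalg.norm(d))
# scene triangulation
g=lambda x,y:f(x,y,7,330,190)
h=lambda x,y:f(x,y,4,205,255)
print("tip",tri([ray(s,g(510,147)),ray(c,f(418,505,6,410,200))]))
print("post",tri([ray(s,g(220,98)),ray(c,f(375,132,6,410,200))]))
# tab tops centre in scene
for n,x,y in(("S",152,262),("L",259,114),("M",352,38)):print(n,planez(s,h(x,y),.158))
E
```

```text
S [0.50175166 0.32637954 0.158     ]
L [0.51854016 0.22104856 0.158     ]
M [0.53294142 0.10607623 0.158     ]
yaw 8.058180399322431 0.22250022111655826
[ 0.54332989 -0.27537146  0.168     ] [ 0.53320002 -0.27645113  0.162     ] [ 0.43065655 -0.27878703  0.162     ] [ 0.42261475 -0.27994068  0.174     ]
hookyaw 1.3049500629593096 0.10257007429001763
2.1676832477530343 0.1209504936098673
tip (array([ 0.42433655, -0.27967355,  0.17251134]), [0.001892587492483098, 0.001892587492483107])
post (array([ 0.54479255, -0.27407748,  0.16952041]), [0.0018118981257022806, 0.0018118981257021366])
S [0.48560748 0.35870568 0.158     ]
L [0.52073868 0.22111143 0.158     ]
M [0.52516989 0.12429351 0.158     ]
```

```bash
cat > fit.py <<'E'
from h import *
from scipy.optimize import minimize
DIM={"L":(.105,.110),"M":(.086,.099),"S":(.068,.088)}
def polys(k,x,y,z,yaw,roll=0):
    # pose of tab centre; plate box + tab box, + hole (list)
    w,h=DIM[k];R=Rn.from_euler("z",yaw).as_matrix()
    def box(w,z0,z1):
        return np.array([[sx*.005,sy*w/2,zz] for sx in(-1,1) for sy in(-1,1) for zz in(z0,z1)])
    B=[box(w,-.02-h,-.02),box(.036,-.02,.02)]
    a=np.linspace(0,2*np.pi,40)
    H=[np.c_[np.full(40,sx*.005),.022*np.cos(a),-.056+.022*np.sin(a)] for sx in(-1,1)]
    T=lambda P:P@R.T+[x,y,z]
    return [T(b) for b in B],[T(b) for b in H]
def mask(c,k,p,S=4):
    B,H=polys(k,*p);m=np.zeros((480*S,640*S),np.uint8)
    q=lambda P:np.round((proj(c,P)[:,::-1]+.5)*S-.5).astype(np.int32)
    for b in B:cv2.fillConvexPoly(m,cv2.convexHull(q(b)),1)
    hs=[]
    for hh in H:
        t=np.zeros_like(m);cv2.fillConvexPoly(t,q(hh),1);hs.append(t)
    m[(hs[0]&hs[1])>0]=0
    return m
def draw(img,c,k,p,z0,sc):
    B,H=polys(k,*p)
    for b in B:
        q=((proj(c,b)[:,::-1]-z0+.5)*sc).astype(int)
        for i in range(8):
            for j in range(i):
                if bin(i^j).count("1")==1:cv2.line(img,tuple(map(int,q[i])),tuple(map(int,q[j])),(0,0,255),1)
    for hh in H:
        q=((proj(c,hh)[:,::-1]-z0+.5)*sc).astype(np.int32);cv2.polylines(img,[q],True,(0,255,0),1)
E
python3 - <<'E'
from fit import *
c=robot.camera("top");s=robot.camera("scene")
f=lambda x,y,k,c0,r0:[r0+(y+.5)/k-.5,c0+(x+.5)/k-.5]
for n,x,y,z in(("S",86,188,.136),("L",329,143,.158),("M",594,103,.147)):print(n,planez(c,f(x,y,4.5,145,210),z))
for n,x,y,z in(("S",152,262,.136),("L",259,114,.158),("M",352,38,.147)):print(n,planez(s,f(x,y,4,205,255),z))
yaw=np.radians(8)
P={"S":(.503,.335,.116,yaw),"L":(.5195,.221,.138,yaw),"M":(.534,.107,.127,yaw)}
for nm,im,(r0,c0),(r1,c1),k in(("t",c,(210,145),(290,315),4.5),("s",s,(255,205),(400,325),4)):
    g=cv2.resize(im["img"][r0:r1,c0:c1,::-1],None,fx=k,fy=k,interpolation=cv2.INTER_CUBIC)
    for kk,p in P.items():draw(g,im,kk,p,np.array([c0,r0]),k)
    cv2.imwrite(f"pics/b_{nm}.png",g)
E
```

```text
S [0.50334168 0.33314622 0.136     ]
L [0.51854016 0.22104856 0.158     ]
M [0.5341072  0.10684075 0.147     ]
S [0.50637989 0.33196479 0.136     ]
L [0.52073868 0.22111143 0.158     ]
M [0.53639343 0.10596171 0.147     ]
```

View pics/b_t.png

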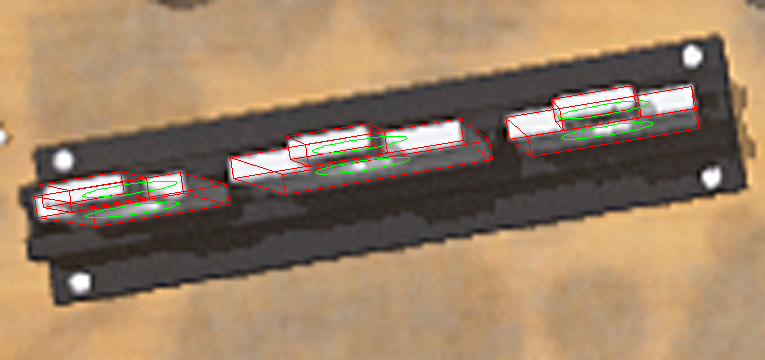

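View pics/b_s.png

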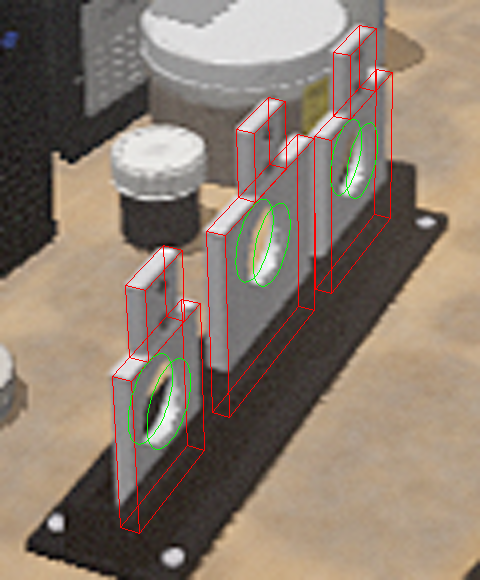

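Both overlays fit to about 1 mm: the large plate is in the centre bay and the small one in the +y bay, with a rack yaw of about 8°. Next I'll check the hook.

```bash
cat > hk.py <<'E'
from fit import *
def hook(img,im,p,z0,k):
    x,y,yaw=p;R=Rn.from_euler("z",yaw).as_matrix()
    L=[([0,s,0],[-.106,s,0]) for s in(-.004,.004)]+[([0,0,s],[-.106,0,s]) for s in(-.004,.004)]+[([-.110,0,0],[-.118,0,.014])]
    L+=[([.008+.008*np.cos(a),.008*np.sin(a),.008],[.008+.008*np.cos(a+.3),.008*np.sin(a+.3),.008]) for a in np.arange(0,6.28,.3)]
    for a,b in L:
        q=((proj(im,np.array([a,b])@R.T+[x,y,.16])[:,::-1]-z0+.5)*k).astype(int)
        cv2.line(img,tuple(map(int,q[0])),tuple(map(int,q[1])),(0,0,255),1)
E
python3 - <<'E'
from hk import *
c=robot.camera("top");s=robot.camera("scene")
p=(.5375,-.2755,np.radians(1.8))
for nm,im,(r0,c0),(r1,c1),k in(("t",c,(205,440),(300,500),6),("s",s,(190,340),(230,420),9)):
    g=cv2.resize(im["img"][r0:r1,c0:c1,::-1],None,fx=k,fy=k,interpolation=cv2.INTER_CUBIC)
    hook(g,im,p,np.array([c0,r0]),k);cv2.imwrite(f"pics/c_{nm}.png",g)
E
```

```text
(no output)
```

View pics/c_t.png

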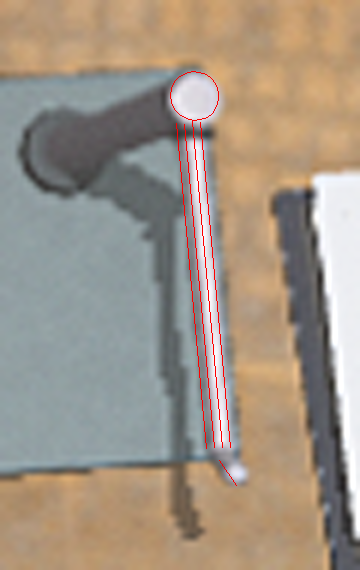

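View pics/c_s.png

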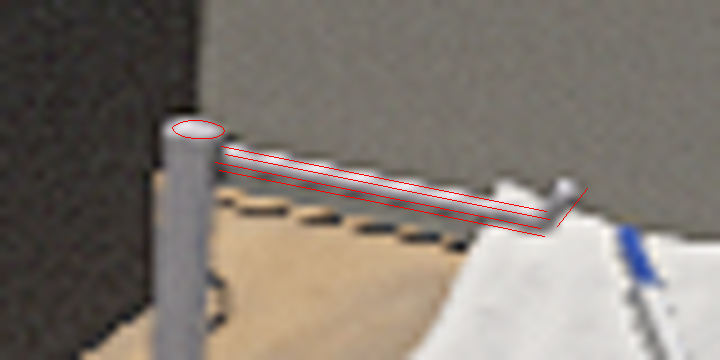

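```bash
cat > plan.py <<'E'
from h import *
import sys
# usage: plan.go(pos, yaw_deg): tool y down, tool z along plate y (sign nearest current)
def go(pos,yaw=None):
    o=robot.get_obs();p=np.array(o["position"]);R0=Rn.from_quat(o["tool_rot"])
    M=R0.as_matrix();print("t",round(o["time"],2),"p",p.round(4),"grip",round(o["grip_width"],4),"F",np.round(o["ft_force"],1))
    print("axes x",M[:,0].round(3),"y",M[:,1].round(3),"z",M[:,2].round(3))
    if yaw is not None:
        a=np.radians(yaw);z=np.array([-np.sin(a),np.cos(a),0])
        if z@M[:,2]<0:z=-z
        y=np.array([0,0,-1.]);T=np.c_[np.cross(y,z),y,z]
    else:T=M
    print("turn deg",np.degrees((R0.inv()*Rn.from_matrix(T)).as_rotvec()).round(2))
    print("shift in target axes",(T.T@(np.array(pos)-p)).round(4))
E
python3 -c "
from plan import *
go([.5195,.221,.30],8)"
```

```text
t 0.8 p [ 0.16   -0.6042  0.2306] grip 0.0871 F [ 0.  -0.1  0.9]
axes x [-0.967 -0.256 -0.   ] y [ 0. -0. -1.] z [ 0.256 -0.967  0.   ]
turn deg [-0.    6.83 -0.  ]
shift in target axes [-0.4709 -0.0694 -0.7671]
```

```bash
python3 -m crank '[[[0,6.8,0,0,-0.05,0,100],[0,0,0,-0.03,-0.02,-0.02,100],[0,0,0,-0.045,0,-0.035,100],[0,0,0,-0.045,0,-0.04,100],[0,0,0,-0.045,0,-0.04,100]]]' 20
python3 -m crank '[[[0,0,0,-0.045,0,-0.04,100],[0,0,0,-0.045,0,-0.04,100],[0,0,0,-0.035,0,-0.05,100],[0,0,0,-0.03,0,-0.05,100],[0,0,0,-0.03,0,-0.05,100]]]'
python3 -c "
from plan import *
go([.5195,.221,.30],8)"
```

```text
time: 1.42
position: [0.3055, -0.4461, 0.3008]
tool_rot: [0.049, -0.705, 0.706, -0.049]
ft_force: [0.8, 0.5, -0.1]
grip_width: 0.087
time: 2.05
position: [0.4563, -0.1921, 0.3008]
tool_rot: [0.049, -0.705, 0.706, -0.05]
ft_force: [0.8, -0.8, 0.2]
grip_width: 0.087
t 2.05 p [ 0.4563 -0.1921  0.3008] grip 0.087 F [ 0.8 -0.8  0.2]
axes x [-0.99  -0.14  -0.001] y [ 0.001 -0.    -1.   ] z [ 0.14 -0.99  0.  ]
turn deg [-0.03  0.02 -0.04]
shift in target axes [-0.1201  0.0008 -0.4003]
```

```bash
python3 -m crank '[[[0,0,0,-0.02,0,-0.055,100],[0,0,0,-0.02,0,-0.055,100],[0,0,0,-0.02,0,-0.055,100],[0,0,0,-0.02,0,-0.055,100],[0,0,0,-0.02,0,-0.055,100]]]'
python3 -m crank '[[[0,0,0,-0.02,0,-0.05,100],[0,0,0,0,0,-0.04,100],[0,0,0,0,0,-0.03,100],[0,0,0,0,0,0,100],[0,0,0,0,0,0,100]]]'
python3 - <<'E'
from plan import *
go([.5195,.221,.133],8)
for n in("top","scene"):
    c=robot.camera(n);cv2.imwrite(f"pics/d_{n}.png",c["img"][:,:,::-1])
E
```

```text
time: 2.68
position: [0.5165, 0.0943, 0.3009]
tool_rot: [0.049, -0.705, 0.705, -0.05]
ft_force: [0.6, -1.0, -0.0]
grip_width: 0.087
time: 3.3
position: [0.5193, 0.2135, 0.3006]
tool_rot: [0.05, -0.705, 0.706, -0.05]
ft_force: [-0.4, -0.0, -0.4]
grip_width: 0.0867
t 3.3 p [0.5193 0.2135 0.3006] grip 0.0867 F [-0.4 -0.  -0.4]
axes x [-0.99 -0.14  0.  ] y [ 0.    -0.001 -1.   ] z [ 0.14  -0.99   0.001]
turn deg [-0.04  0.03  0.  ]
shift in target axes [-0.0013  0.1676 -0.0074]
```

View pics/d_scene.png

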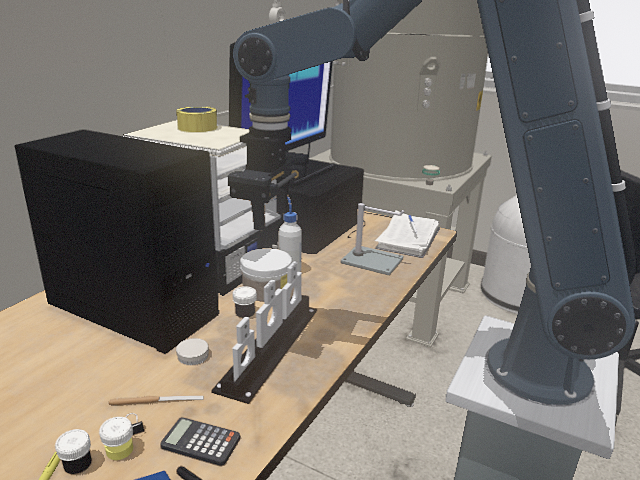

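The gripper hangs over the centre bay with its fingertips near (262,225), and the plates are undisturbed. Now I'll go down, stopping halfway for a check.

```bash
python3 -m crank '[[[0,0,0,-0.001,0.03,-0.007,100],[0,0,0,0,0.04,0,100],[0,0,0,0,0.04,0,100],[0,0,0,0,0.035,0,100],[0,0,0,0,0.015,0,100]]]'
python3 -m crank '[[[0,0,0,0,0.008,0,100],[0,0,0,0,0,0,40],[0,0,0,0,0,0,30],[0,0,0,0,0,0,20],[0,0,0,0,0,0,20]]]' 30
python3 - <<'E'
from plan import *
go([.5195,.221,.133],8)
E
```

```text
time: 4.03
position: [0.5185, 0.2197, 0.1387]
tool_rot: [0.05, -0.705, 0.706, -0.048]
ft_force: [-0.3, -0.0, -0.1]
grip_width: 0.0874
time: 4.65
position: [0.5195, 0.2212, 0.1332]
tool_rot: [-0.049, 0.705, -0.705, 0.05]
ft_force: [-0.2, 0.5, -0.1]
grip_width: 0.0547
t 4.65 p [0.5195 0.2212 0.1332] grip 0.0547 F [-0.2  0.5 -0.1]
axes x [-0.99  -0.14  -0.001] y [ 0.001  0.    -1.   ] z [ 0.14 -0.99 -0.  ]
turn deg [ 0.    0.04 -0.07]
shift in target axes [0.0001 0.0002 0.0002]
```

```bash
python3 -m crank '[[[0,0,0,0,0,0,20],[0,0,0,0,0,0,20],[0,0,0,0,0,0,20],[0,0,0,0,0,0,20],[0,0,0,0,0,0,20]]]' 30
python3 - <<'E'
from plan import *
go([.5195,.221,.133],8)
c=robot.camera("scene");cv2.imwrite("pics/e.png",cv2.resize(c["img"][180:400,190:340,::-1],None,fx=2.7,fy=2.7))
E
```

```text
time: 5.28
position: [0.5193, 0.221, 0.1326]
tool_rot: [0.049, -0.705, 0.705, -0.05]
ft_force: [-0.1, -0.5, 1.7]
grip_width: 0.0355
t 5.28 p [0.5193 0.221  0.1326] grip 0.0355 F [-0.1 -0.5  1.7]
axes x [-0.99 -0.14 -0.  ] y [ 0. -0. -1.] z [ 0.14 -0.99  0.  ]
turn deg [-0.01  0.03 -0.  ]
shift in target axes [-0.0002 -0.0004  0.    ]
```

View pics/e.png

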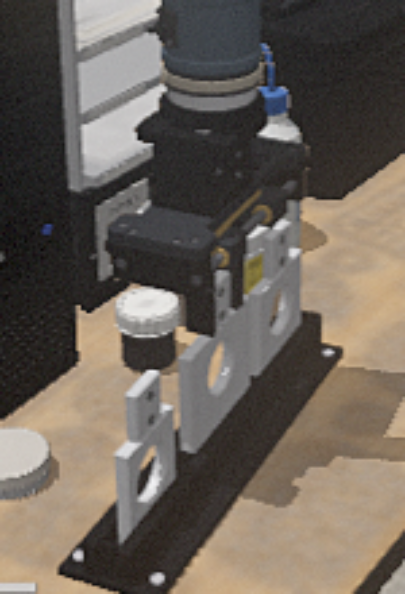

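The jaws stopped at 35.5 mm on the large plate's tab. I'll lift straight out, gently at first.

```bash
python3 -m crank '[[[0,0,0,0,-0.01,0,20],[0,0,0,0,-0.02,0,20],[0,0,0,0,-0.03,0,20],[0,0,0,0,-0.04,0,20],[0,0,0,0,-0.04,0,20]]]' 40
python3 -m crank '[[[0,0,0,0,-0.04,0,20],[0,0,0,0,-0.02,0,20],[0,0,0,0,-0.01,0,20],[0,0,0,0,0,0,20],[0,0,0,0,0,0,20]]]' 40
python3 - <<'E'
from plan import *
go([.37,-.281,.35],1.8)
c=robot.camera("scene");cv2.imwrite("pics/f.png",cv2.resize(c["img"][100:400,160:360,::-1],None,fx=2,fy=2))
E
```

```text
time: 5.95
position: [0.5184, 0.2212, 0.2735]
tool_rot: [-0.05, 0.705, -0.705, 0.049]
ft_force: [0.6, -0.8, -2.4]
grip_width: 0.0358
time: 6.58
position: [0.5184, 0.221, 0.3411]
tool_rot: [0.051, -0.705, 0.705, -0.048]
ft_force: [-0.4, 0.8, -3.0]
grip_width: 0.0356
t 6.58 p [0.5184 0.221  0.3411] grip 0.0356 F [-0.4  0.8 -3. ]
axes x [-0.99  -0.14   0.003] y [-0.003 -0.001 -1.   ] z [ 0.14 -0.99  0.  ]
turn deg [-0.02  6.23  0.17]
shift in target axes [ 0.1641 -0.0089  0.4971]
```

View pics/f.png

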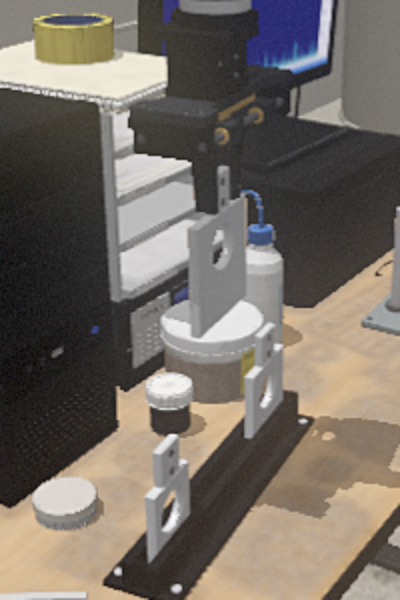

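The large plate is held upright and clear of the rack. I'll move it to in front of the hook.

```bash
python3 -m crank '[[[0,6.2,0,0,0,0,20],[0,0,0,0.03,-0.005,0.02,20],[0,0,0,0.035,-0.005,0.04,20],[0,0,0,0.035,0,0.045,20],[0,0,0,0.03,0,0.05,20]]]'
python3 -m crank '[[[0,0,0,0.02,0,0.05,20],[0,0,0,0.014,0,0.05,20],[0,0,0,0,0,0.05,20],[0,0,0,0,0,0.05,20],[0,0,0,0,0,0.05,20]]]'
python3 -c "
from plan import *
go([.37,-.281,.35],1.8)"
```

```text
time: 7.25
position: [0.3925, 0.0612, 0.3518]
tool_rot: [0.012, -0.707, 0.707, -0.011]
ft_force: [0.8, -1.7, -2.6]
grip_width: 0.0359
time: 7.88
position: [0.3677, -0.1903, 0.352]
tool_rot: [-0.011, 0.707, -0.707, 0.011]
ft_force: [0.9, -0.5, -2.3]
grip_width: 0.0355
t 7.88 p [ 0.3677 -0.1903  0.352 ] grip 0.0355 F [ 0.9 -0.5 -2.3]
axes x [-1.    -0.031  0.   ] y [-0.     0.001 -1.   ] z [ 0.031 -1.    -0.001]
turn deg [ 0.07 -0.01  0.02]
shift in target axes [0.0006 0.002  0.0907]
```

```bash
python3 -m crank '[[[0,0,0,0,0,0.045,20],[0,0,0,0,0.01,0.03,20],[0,0,0,0,0.035,0.015,20],[0,0,0,0,0.035,0,20],[0,0,0,0,0.03,0,20]]]'
python3 -m crank '[[[0,0,0,0,0.02,0,20],[0,0,0,0,0.007,0,20],[0,0,0,0,0,0,20],[0,0,0,0,0,0,20],[0,0,0,0,0,0,20]]]'
python3 - <<'E'
from plan import *
from hk import *
go([.37,-.281,.2156],1.8)
o=robot.get_obs();p=o["position"]
for n,(r0,c0),(r1,c1),k in(("scene",(150,330),(290,470),4.2),("top",(180,400),(330,560),4)):
    c=robot.camera(n);g=cv2.resize(c["img"][r0:r1,c0:c1,::-1],None,fx=k,fy=k,interpolation=cv2.INTER_CUBIC)
    draw(g,c,"L",(p[0],p[1],p[2]+.0054,np.radians(1.8)),np.array([c0,r0]),k)
    cv2.imwrite(f"pics/g_{n}.png",g)
E
```

```text
time: 8.5
position: [0.3705, -0.2786, 0.2405]
tool_rot: [-0.012, 0.708, -0.706, 0.01]
ft_force: [-0.5, -1.5, -2.5]
grip_width: 0.0352
time: 9.12
position: [0.3715, -0.2793, 0.2164]
tool_rot: [0.011, -0.706, 0.708, -0.012]
ft_force: [0.4, 0.1, -3.1]
grip_width: 0.0357
t 9.12 p [ 0.3715 -0.2793  0.2164] grip 0.0357 F [ 0.4  0.1 -3.1]
axes x [-0.999 -0.032 -0.001] y [ 0.001 -0.001 -1.   ] z [ 0.032 -0.999  0.002]
turn deg [-0.09  0.04 -0.07]
shift in target axes [0.0016 0.0008 0.0017]
```

View pics/g_scene.png

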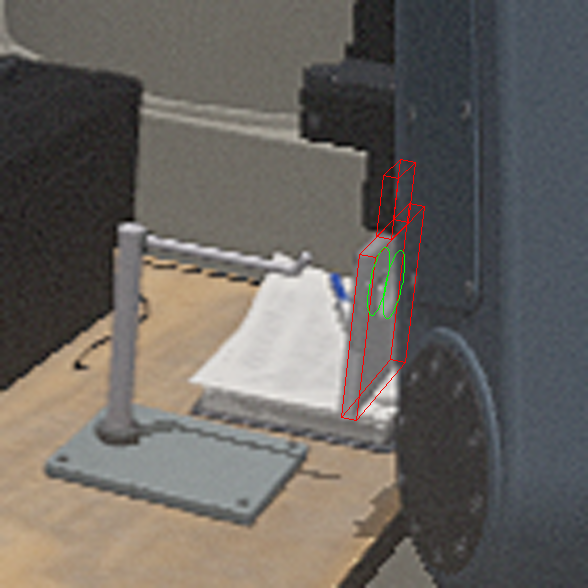

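View pics/g_top.png

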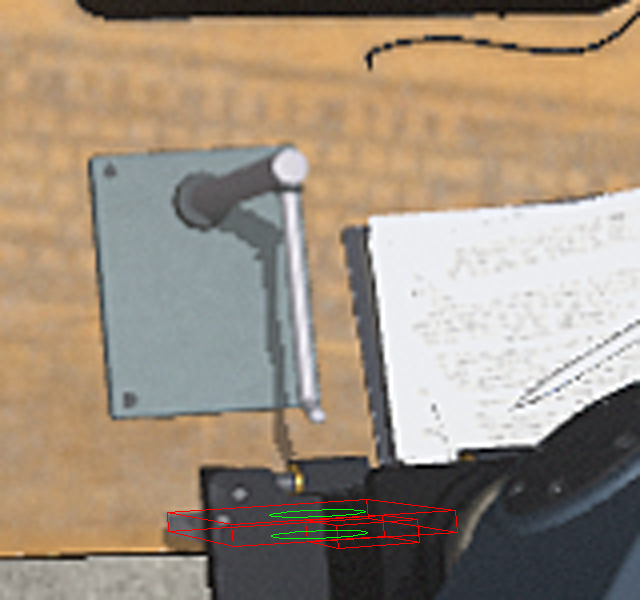

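```bash
python3 -m crank '[[[0,0,0,-0.01,0.0,0.0015,20],[0,0,0,-0.02,0,0,20],[0,0,0,-0.02,0,0,20],[0,0,0,-0.02,0,0,20],[0,0,0,-0.01,0,0,20]]]'
python3 - <<'E'
from plan import *
from hk import *
go([.525,-.2765,.2156],1.8)
o=robot.get_obs();p=o["position"]
for n,(r0,c0),(r1,c1),k in(("scene",(150,330),(290,470),4.2),):
    c=robot.camera(n);g=cv2.resize(c["img"][r0:r1,c0:c1,::-1],None,fx=k,fy=k,interpolation=cv2.INTER_CUBIC)
    cv2.imwrite(f"pics/h_{n}.png",g)
E
```

```text
time: 9.85
position: [0.4534, -0.2779, 0.2155]
tool_rot: [0.011, -0.707, 0.707, -0.012]
ft_force: [-0.1, 0.2, -2.4]
grip_width: 0.0357
t 9.85 p [ 0.4534 -0.2779  0.2155] grip 0.0357 F [-0.1  0.2 -2.4]
axes x [-0.999 -0.033 -0.001] y [ 0.001 -0.001 -1.   ] z [ 0.033 -0.999  0.001]
turn deg [-0.04  0.11 -0.06]
shift in target axes [-0.0716 -0.0001  0.0009]
```

View pics/h_scene.png

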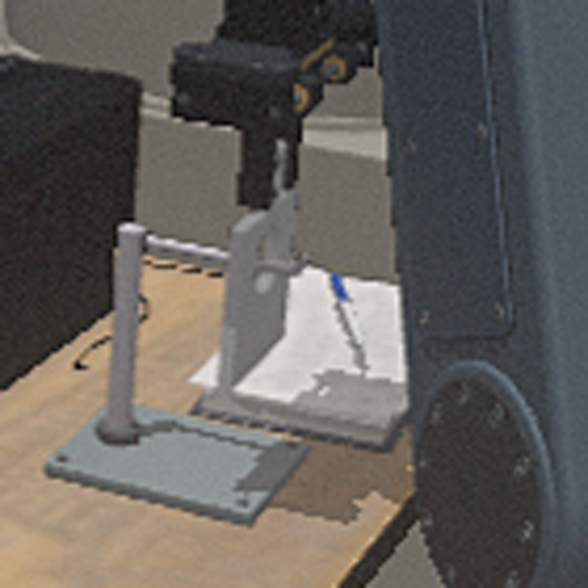

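The rod passes through the hole, with its tip visible at about (300,262), and no contact force shows. I'll continue to the back.

```bash
python3 -m crank '[[[0,0,0,-0.015,0.0,0.001,20],[0,0,0,-0.02,0,0,20],[0,0,0,-0.018,0,0,20],[0,0,0,-0.012,0,0,20],[0,0,0,-0.006,0,0,20]]]'
python3 -m crank '[[[0,0,0,0,0.008,0,20],[0,0,0,0,0.006,0,20],[0,0,0,0,0.004,0,20],[0,0,0,0,0,0,20],[0,0,0,0,0,0,20]]]'
python3 - <<'E'
from plan import *
go([.525,-.2765,.1926],1.8)
c=robot.camera("scene");cv2.imwrite("pics/i.png",cv2.resize(c["img"][150:290,330:470,::-1],None,fx=4.2,fy=4.2,interpolation=cv2.INTER_CUBIC))
E
```

```text
time: 10.52
position: [0.5226, -0.2765, 0.2154]
tool_rot: [-0.011, 0.707, -0.707, 0.011]
ft_force: [1.2, -0.6, -2.3]
grip_width: 0.0356
time: 11.15
position: [0.5221, -0.2767, 0.1977]
tool_rot: [0.011, -0.707, 0.707, -0.011]
ft_force: [0.7, -0.1, -3.5]
grip_width: 0.0355
t 11.15 p [ 0.5221 -0.2767  0.1977] grip 0.0355 F [ 0.7 -0.1 -3.5]
axes x [-0.999 -0.032 -0.   ] y [ 0. -0. -1.] z [ 0.032 -0.999  0.   ]
turn deg [-0.01  0.01 -0.02]
shift in target axes [-0.0029  0.0051 -0.0001]
```

View pics/i.png

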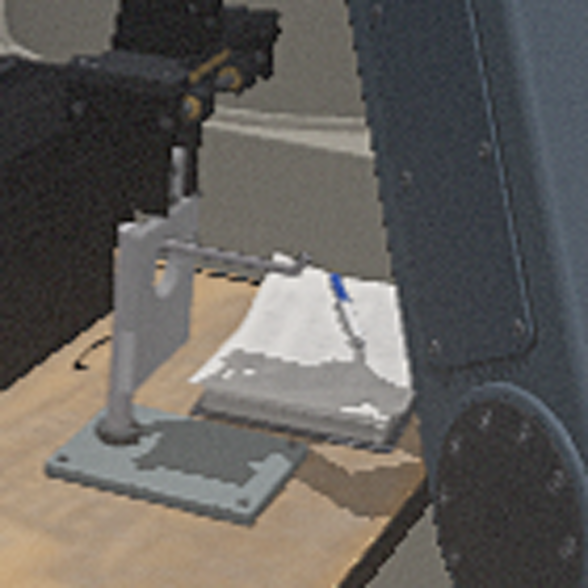

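```bash
python3 -m crank '[[[0,0,0,-0.003,0.0,0,20],[0,0,0,0,0.002,0,20],[0,0,0,0,0.0015,0,20],[0,0,0,0,0.001,0,20],[0,0,0,0,0,0,20]]]'
python3 - <<'E'
from plan import *
go([.525,-.2765,.1926],1.8)
E
```

```text
time: 11.82
position: [0.525, -0.2764, 0.1929]
tool_rot: [-0.011, 0.707, -0.707, 0.011]
ft_force: [0.0, 0.0, -4.1]
grip_width: 0.0356
t 11.82 p [ 0.525  -0.2764  0.1929] grip 0.0356 F [ 0.   0.  -4.1]
axes x [-0.999 -0.032  0.   ] y [-0.  0. -1.] z [ 0.032 -0.999 -0.   ]
turn deg [0.02 0.03 0.02]
shift in target axes [0.     0.0003 0.0001]
```

```bash
python3 -m crank '[[[0,0,0,0,0.001,0,20],[0,0,0,0,0,0,20],[0,0,0,0,0.0005,0,20],[0,0,0,0,0,0,20],[0,0,0,0,0,0,20]]]'; for i in 1 2 3; do python3 -c "
from h import *
robot.camera('top');o=robot.get_obs();print(np.round(o['ft_force'],1),np.round(o['moment'],2),np.round(o['position'],4))";done
```

```text
time: 12.45
position: [0.5253, -0.2766, 0.1923]
tool_rot: [0.011, -0.707, 0.707, -0.012]
ft_force: [-2.5, 0.8, 4.9]
grip_width: 0.0358
[-0.8  1.5  5.8] [ 0.25  0.31 -0.01] [ 0.5253 -0.2765  0.1922]
[-0.9  0.7  6.6] [ 0.26  0.34 -0.  ] [ 0.5253 -0.2765  0.1922]
[-2.   1.2  6.5] [ 0.28  0.28 -0.01] [ 0.5253 -0.2766  0.1922]
```

The rod is carrying the plate now. I'll ease off 0.5 mm and release.

```bash
python3 -m crank '[[[0,0,0,0,-0.0005,0,20],[0,0,0,0,0,0,50],[0,0,0,0,0,0,60],[0,0,0,0,0,0,70],[0,0,0,0,0,0,70]]]' 
python3 - <<'E'
from plan import *
go([.525,-.2765,.1926],1.8)
c=robot.camera("scene");cv2.imwrite("pics/j.png",cv2.resize(c["img"][150:290,330:470,::-1],None,fx=4.2,fy=4.2,interpolation=cv2.INTER_CUBIC))
E
```

```text
time: 13.22
position: [0.5251, -0.2765, 0.1918]
tool_rot: [-0.011, 0.707, -0.707, 0.011]
ft_force: [-0.1, 1.3, 0.2]
grip_width: 0.0588
t 13.22 p [ 0.5251 -0.2765  0.1918] grip 0.0588 F [-0.1  1.3  0.2]
axes x [-0.999 -0.032  0.   ] y [-0.  0. -1.] z [ 0.032 -0.999 -0.   ]
turn deg [0.   0.03 0.01]
shift in target axes [ 0.0001 -0.0008 -0.    ]
```

View pics/j.png

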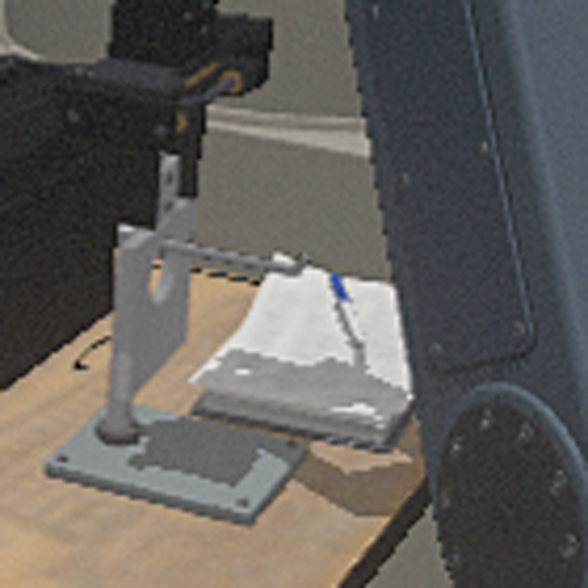

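The plate hangs freely and is still near the post. I'll rise straight up and go to the small plate.

```bash
python3 -m crank '[[[0,0,0,0,-0.01,0,70],[0,0,0,0,-0.02,0,70],[0,0,0,0,-0.035,0,70],[0,0,0,0,-0.04,0,70],[0,0,0,0,-0.015,-0.03,100]]]' 
python3 - <<'E'
from plan import *
go([.5045,.334,.30],8)
cs={}
for n,(r0,c0),(r1,c1),k in(("scene",(150,330),(290,470),4.2),("top",(180,400),(330,560),3.7)):
    c=robot.camera(n);cv2.imwrite(f"pics/k_{n}.png",cv2.resize(c["img"][r0:r1,c0:c1,::-1],None,fx=k,fy=k,interpolation=cv2.INTER_CUBIC))
E
```

```text
time: 13.9
position: [0.5257, -0.2488, 0.3158]
tool_rot: [0.008, -0.705, 0.709, -0.012]
ft_force: [0.1, 0.4, -0.2]
grip_width: 0.0654
t 13.9 p [ 0.5257 -0.2488  0.3158] grip 0.0654 F [ 0.1  0.4 -0.2]
axes x [-1.    -0.029 -0.006] y [ 0.006 -0.005 -1.   ] z [ 0.029 -1.     0.005]
turn deg [-0.3  -6.32 -0.31]
shift in target axes [-0.0601  0.0158 -0.5801]
```

View pics/k_scene.png

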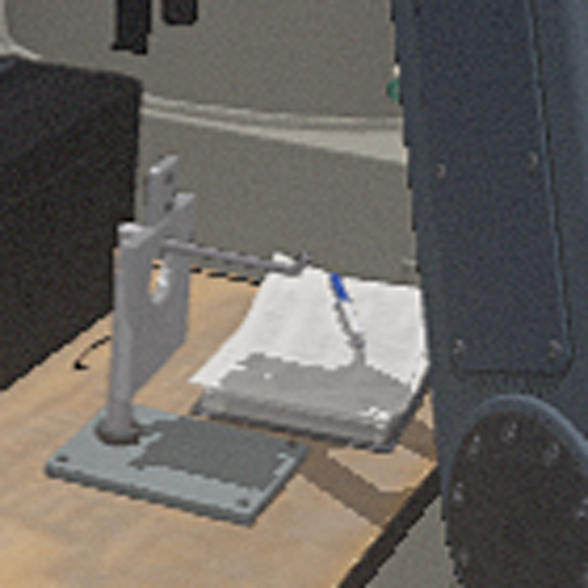

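View pics/k_top.png

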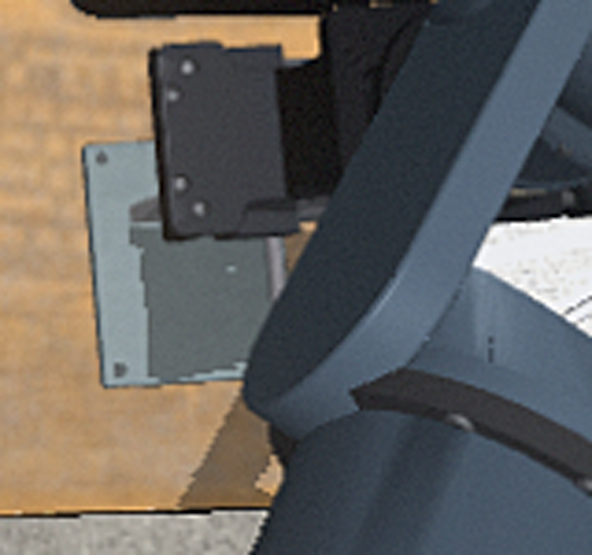

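Seen from the scene camera, the large plate hangs square near the post. The top view of it is blocked by the gripper. On to the small plate.

```bash
python3 -m crank '[[[0,-6.3,0,0,0,0,100],[0,0,0,0,0,-0.04,100],[0,0,0,-0.005,0,-0.055,100],[0,0,0,-0.005,0,-0.055,100],[0,0,0,-0.01,0,-0.055,100]]]' 
python3 -m crank '[[[0,0,0,-0.01,0,-0.055,100],[0,0,0,-0.01,0,-0.055,100],[0,0,0,-0.01,0,-0.055,100],[0,0,0,-0.01,0,-0.055,100],[0,0,0,0,0,-0.05,100]]]' 
python3 -m crank '[[[0,0,0,0,0,-0.05,100],[0,0,0,0,0,-0.035,100],[0,0,0,0,0,-0.015,100],[0,0,0,0,0,0,100],[0,0,0,0,0,0,100]]]' 
python3 - <<'E'
from plan import *
from fit import *
go([.5045,.334,.30],8)
for n,(r0,c0),(r1,c1),k in(("scene",(255,205),(400,325),4),):
    c=robot.camera(n);g=cv2.resize(c["img"][r0:r1,c0:c1,::-1],None,fx=k,fy=k,interpolation=cv2.INTER_CUBIC)
    draw(g,c,"S",(.5045,.334,.116,np.radians(8)),np.array([c0,r0]),k)
    cv2.imwrite("pics/l.png",g)
E
```

```text
time: 14.62
position: [0.5146, -0.0397, 0.3119]
tool_rot: [0.05, -0.705, 0.705, -0.05]
ft_force: [0.6, -0.3, 0.3]
grip_width: 0.087
time: 15.25
position: [0.5169, 0.2338, 0.3117]
tool_rot: [0.05, -0.705, 0.705, -0.05]
ft_force: [1.0, -0.8, -0.5]
grip_width: 0.0871
time: 15.88
position: [0.5027, 0.3298, 0.3119]
tool_rot: [0.05, -0.705, 0.706, -0.05]
ft_force: [0.2, 0.6, -0.6]
grip_width: 0.087
t 15.88 p [0.5027 0.3298 0.3119] grip 0.087 F [ 0.2  0.6 -0.6]
axes x [-0.99 -0.14  0.  ] y [-0.    -0.001 -1.   ] z [ 0.14  -0.99   0.001]
turn deg [-0.06  0.05  0.02]
shift in target axes [-0.0024  0.0119 -0.0039]
```

View pics/l.png

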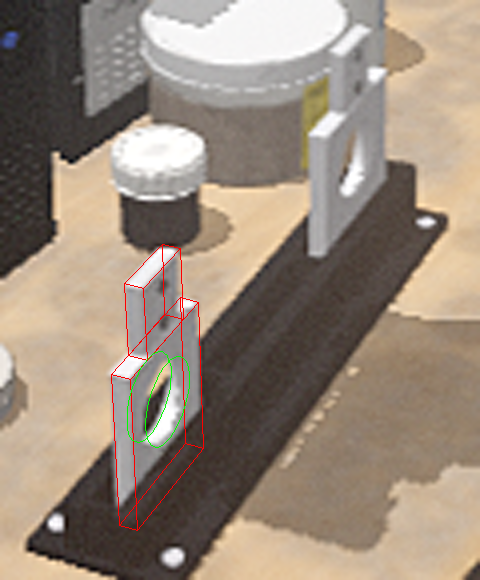

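```bash
python3 - <<'E'
from h import *
c=robot.camera("top")
for at in((176,150),(176,240)):print(planez(c,at,0))
for at in((181,263),(195,181),(195,195)):print(planez(c,at,.05))
E
```

```text
[0.68896721 0.40805078 0.        ]
[0.68329143 0.19929738 0.        ]
[0.65927274 0.14145962 0.05      ]
[0.63276066 0.32223439 0.05      ]
[0.63193024 0.29139148 0.05      ]
```

Plenty of clearance. Descending now.

```bash
python3 -m crank '[[[0,0,0,-0.002,0.03,-0.004,100],[0,0,0,0,0.05,0,100],[0,0,0,0,0.05,0,100],[0,0,0,0,0.04,0,80],[0,0,0,0,0.02,0,80]]]' 30
python3 -m crank '[[[0,0,0,0,0.011,0,60],[0,0,0,0,0,0,30],[0,0,0,0,0,0,20],[0,0,0,0,0,0,20],[0,0,0,0,0,0,20]]]' 30
python3 - <<'E'
from plan import *
go([.504,.334,.1106],8)
E
```

```text
time: 16.6
position: [0.5028, 0.3337, 0.1196]
tool_rot: [0.051, -0.705, 0.706, -0.048]
ft_force: [0.4, 0.5, 1.0]
grip_width: 0.0749
time: 17.23
position: [0.5043, 0.3357, 0.1121]
tool_rot: [-0.049, 0.705, -0.705, 0.051]
ft_force: [-0.1, -1.3, 3.0]
grip_width: 0.0357
t 17.23 p [0.5043 0.3357 0.1121] grip 0.0357 F [-0.1 -1.3  3. ]
axes x [-0.99  -0.142 -0.002] y [ 0.002  0.001 -1.   ] z [ 0.142 -0.99  -0.   ]
turn deg [ 0.02  0.14 -0.12]
shift in target axes [0.0006 0.0015 0.0016]
```

```bash
python3 -m crank '[[[0,0,0,0,-0.01,0,20],[0,0,0,0,-0.02,0,20],[0,0,0,0,-0.04,0,20],[0,0,0,0,-0.05,0,20],[0,0,0,0,-0.05,0,20]]]' 40
python3 -m crank '[[[0,0,0,0,-0.03,0,20],[0,6.2,0,0,-0.01,0,20],[0,0,0,0.025,0,0.02,20],[0,0,0,0.03,0,0.045,20],[0,0,0,0.03,0,0.05,20]]]' 40
python3 - <<'E'
from plan import *
go([.37,-.281,.32],1.8)
c=robot.camera("scene");cv2.imwrite("pics/m.png",cv2.resize(c["img"][100:400,160:360,::-1],None,fx=2,fy=2))
E
```

```text
time: 17.85
position: [0.5031, 0.3354, 0.2827]
tool_rot: [0.05, -0.705, 0.705, -0.05]
ft_force: [1.1, -0.2, -1.7]
grip_width: 0.0358
time: 18.48
position: [0.4213, 0.2168, 0.3212]
tool_rot: [0.012, -0.707, 0.707, -0.013]
ft_force: [0.7, -1.6, -1.2]
grip_width: 0.0356
t 18.48 p [0.4213 0.2168 0.3212] grip 0.0356 F [ 0.7 -1.6 -1.2]
axes x [-0.999 -0.035 -0.   ] y [ 0. -0. -1.] z [ 0.035 -0.999  0.   ]
turn deg [-0.01  0.23 -0.01]
shift in target axes [0.0669 0.0012 0.496 ]
```

View pics/m.png

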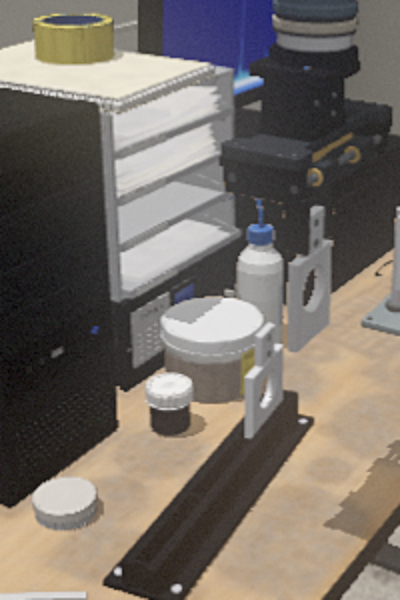

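The small plate is held upright, and the middle plate still stands in the rack.

```bash
python3 -m crank '[[[0,0,0,0.025,0,0.05,20],[0,0,0,0.025,0,0.055,20],[0,0,0,0.017,0,0.055,20],[0,0,0,0,0,0.055,20],[0,0,0,0,0,0.055,20]]]'
python3 -m crank '[[[0,0.2,0,0,0,0.055,20],[0,0,0,0,0,0.055,20],[0,0,0,0,0,0.055,20],[0,0,0,0,0.01,0.04,20],[0,0,0,0,0.025,0.02,20]]]'
python3 -m crank '[[[0,0,0,0,0.03,0,20],[0,0,0,0,0.025,0,20],[0,0,0,0,0.013,0,20],[0,0,0,0,0,0,20],[0,0,0,0,0,0,20]]]'
python3 - <<'E'
from plan import *
go([.37,-.281,.217],1.8)
for n,(r0,c0),(r1,c1),k in(("scene",(150,330),(290,470),4.2),("top",(180,400),(330,560),3.7)):
    c=robot.camera(n);cv2.imwrite(f"pics/n_{n}.png",cv2.resize(c["img"][r0:r1,c0:c1,::-1],None,fx=k,fy=k,interpolation=cv2.INTER_CUBIC))
E
```

```text
time: 19.15
position: [0.3643, -0.0557, 0.3218]
tool_rot: [0.011, -0.707, 0.707, -0.013]
ft_force: [2.1, 0.3, -2.0]
grip_width: 0.0358
time: 19.77
position: [0.3725, -0.2825, 0.287]
tool_rot: [0.009, -0.706, 0.708, -0.011]
ft_force: [0.6, 0.5, -1.0]
grip_width: 0.0356
time: 20.4
position: [0.3723, -0.2798, 0.219]
tool_rot: [0.01, -0.706, 0.708, -0.011]
ft_force: [-0.5, 0.3, -1.9]
grip_width: 0.0357
t 20.4 p [ 0.3723 -0.2798  0.219 ] grip 0.0357 F [-0.5  0.3 -1.9]
axes x [-1.    -0.03  -0.001] y [ 0.001 -0.002 -1.   ] z [ 0.03  -1.     0.002]
turn deg [-0.1  -0.06 -0.07]
shift in target axes [0.0023 0.002  0.0011]
```

View pics/n_scene.png

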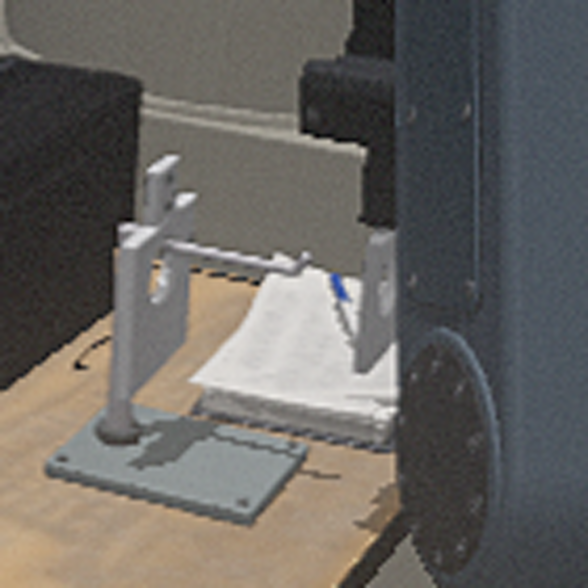

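View pics/n_top.png

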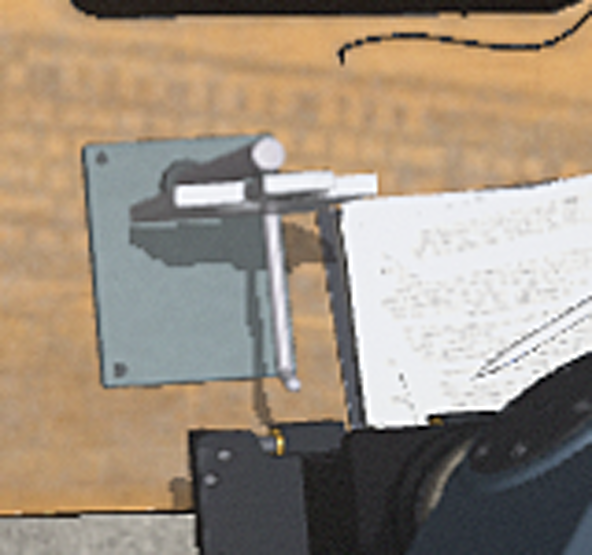

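The small plate is in front of the tip. In the top view the large plate, at (175-377, 190), sits close to the post and square to the arm. I'll check with an overlay while inserting.

```bash
python3 -m crank '[[[0,0,0,-0.01,0.002,0.001,20],[0,0,0,-0.02,0,0,20],[0,0,0,-0.02,0,0,20],[0,0,0,-0.02,0,0,20],[0,0,0,-0.01,0,0,20]]]'
python3 - <<'E'
from plan import *
from hk import *
go([.501,-.2772,.217],1.8)
for n,(r0,c0),(r1,c1),k in(("scene",(150,330),(290,470),4.2),("top",(180,400),(330,560),3.7)):
    c=robot.camera(n);g=cv2.resize(c["img"][r0:r1,c0:c1,::-1],None,fx=k,fy=k,interpolation=cv2.INTER_CUBIC)
    if n=="top":
        im=cv2.imread("pics/n_top.png");draw(im,c,"L",(.525,-.2765,.198,np.radians(1.8)),np.array([c0,r0]),k);cv2.imwrite("pics/o_topL.png",im)
    else: cv2.imwrite(f"pics/o_{n}.png",g)
E
```

```text
time: 21.12
position: [0.4539, -0.2779, 0.2161]
tool_rot: [0.011, -0.707, 0.707, -0.012]
ft_force: [0.0, 0.5, -1.4]
grip_width: 0.0357
t 21.12 p [ 0.4539 -0.2779  0.2161] grip 0.0357 F [ 0.   0.5 -1.4]
axes x [-1.    -0.032 -0.001] y [ 0.001 -0.001 -1.   ] z [ 0.032 -1.     0.001]
turn deg [-0.04  0.01 -0.06]
shift in target axes [-0.0471 -0.0009  0.0008]
```

View pics/o_scene.png

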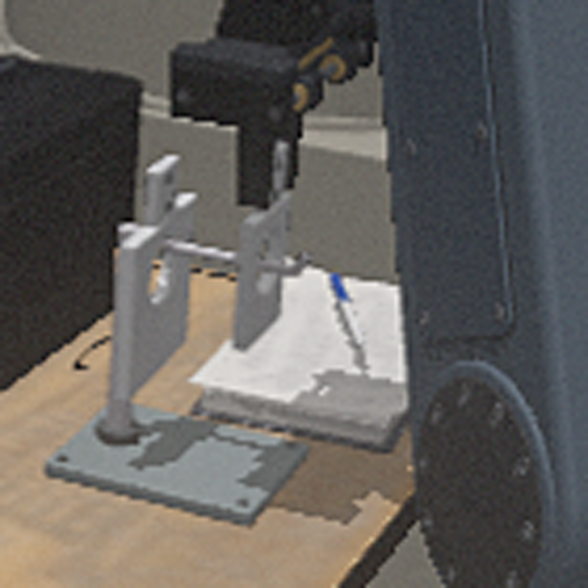

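View pics/o_topL.png

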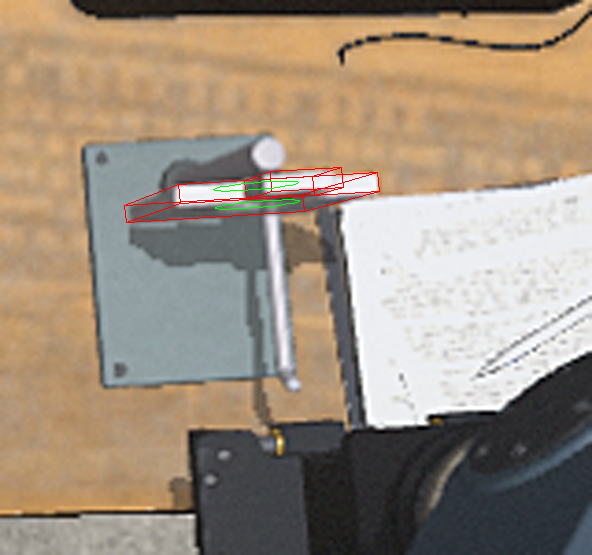

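```bash
python3 -m crank '[[[0,0,0,-0.015,0.0,0.001,20],[0,0,0,-0.015,0,0,20],[0,0,0,-0.01,0,0,20],[0,0,0,-0.004,0,0,20],[0,0,0,0,0,0,20]]]'
python3 -m crank '[[[0,0,0,0,0.008,0,20],[0,0,0,0,0.006,0,20],[0,0,0,0,0.003,0,20],[0,0,0,0,0,0,20],[0,0,0,0,0,0,20]]]'
python3 - <<'E'
from plan import *
go([.501,-.2772,.1941],1.8)
c=robot.camera("scene");cv2.imwrite("pics/p.png",cv2.resize(c["img"][150:290,330:470,::-1],None,fx=4.2,fy=4.2,interpolation=cv2.INTER_CUBIC))
E
```

```text
time: 21.85
position: [0.4957, -0.2774, 0.2159]
tool_rot: [-0.011, 0.707, -0.707, 0.011]
ft_force: [-1.1, -0.1, -1.8]
grip_width: 0.0355
time: 22.48
position: [0.4958, -0.2777, 0.1992]
tool_rot: [0.011, -0.707, 0.707, -0.011]
ft_force: [-0.4, -0.3, -1.1]
grip_width: 0.0354
t 22.48 p [ 0.4958 -0.2777  0.1992] grip 0.0354 F [-0.4 -0.3 -1.1]
axes x [-1.   -0.03 -0.  ] y [ 0. -0. -1.] z [ 0.03 -1.    0.  ]
turn deg [-0.01 -0.08 -0.01]
shift in target axes [-0.0052  0.0051 -0.0003]
```

View pics/p.png

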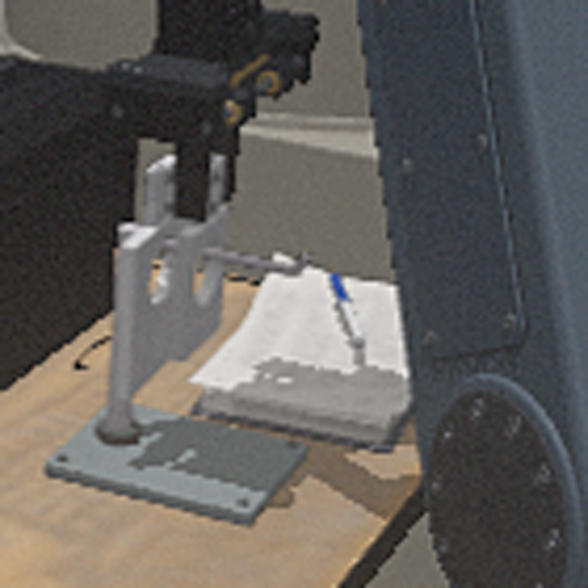

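```bash
python3 -m crank '[[[0,0,0,-0.004,0.0,0,20],[0,0,0,0,0.003,0,20],[0,0,0,0,0.0015,0,20],[0,0,0,0,0.001,0,20],[0,0,0,0,0,0,20]]]'
for i in 1 2; do python3 -c "
from h import *
robot.camera('top');o=robot.get_obs();print(np.round(o['ft_force'],1),np.round(o['moment'],2),np.round(o['position'],4))";done
```

```text
time: 23.15
position: [0.4996, -0.2773, 0.1937]
tool_rot: [-0.011, 0.707, -0.707, 0.011]
ft_force: [-1.3, 0.4, -0.6]
grip_width: 0.0357
[-0.3  0.6  0.2] [ 0.11  0.1  -0.06] [ 0.4996 -0.2773  0.1936]
[-0.4  1.2  0. ] [0.18 0.1  0.01] [ 0.4996 -0.2773  0.1936]
```

The rod now carries the small plate, as the wrist force went from -1.5 N to about 0. Releasing.

```bash
python3 -m crank '[[[0,0,0,0,0,0,20],[0,0,0,0,0,0,50],[0,0,0,0,0,0,60],[0,0,0,0,0,0,70],[0,0,0,0,0,0,70]]]' 
python3 -m crank '[[[0,0,0,0,0,0,70],[0,0,0,0,-0.01,0,70],[0,0,0,0,-0.02,0,70],[0,0,0,0,-0.04,0,70],[0,0,0,0,-0.04,0,70]]]' 
python3 -m crank '[[[0,0,0,0,-0.02,0,70],[0,0,0,0.02,0,-0.04,70],[0,0,0,0.03,0,-0.05,70],[0,0,0,0.02,0,-0.05,70],[0,0,0,0,0,-0.05,70]]]' 
python3 -m crank '[[[0,0,0,0,0,-0.05,70],[0,0,0,0,0,-0.05,70],[0,0,0,0,0,-0.02,70],[0,0,0,0,0,0,70],[0,0,0,0,0,0,70]]]' 
python3 - <<'E'
from plan import *
from hk import *
for n,(r0,c0),(r1,c1),k in(("scene",(150,330),(290,470),4.2),("top",(200,430),(300,530),6)):
    c=robot.camera(n);g=cv2.resize(c["img"][r0:r1,c0:c1,::-1],None,fx=k,fy=k,interpolation=cv2.INTER_CUBIC);cv2.imwrite(f"pics/q_{n}.png",g[:600])
    cv2.imwrite(f"pics/qf_{n}.png",c["img"][:,:,::-1])
E
```

```text
time: 23.88
position: [0.4998, -0.2776, 0.1936]
tool_rot: [0.011, -0.707, 0.707, -0.011]
ft_force: [-0.1, -0.2, 0.2]
grip_width: 0.0592
time: 24.5
position: [0.4996, -0.2774, 0.3052]
tool_rot: [0.011, -0.707, 0.707, -0.011]
ft_force: [0.2, -0.9, 0.6]
grip_width: 0.0611
time: 25.12
position: [0.4224, -0.0882, 0.3243]
tool_rot: [0.01, -0.707, 0.707, -0.01]
ft_force: [1.2, 0.4, -0.0]
grip_width: 0.0611
time: 25.75
position: [0.4206, 0.0297, 0.324]
tool_rot: [0.01, -0.707, 0.707, -0.011]
ft_force: [0.2, 1.0, 0.3]
grip_width: 0.0611
```

View pics/q_scene.png

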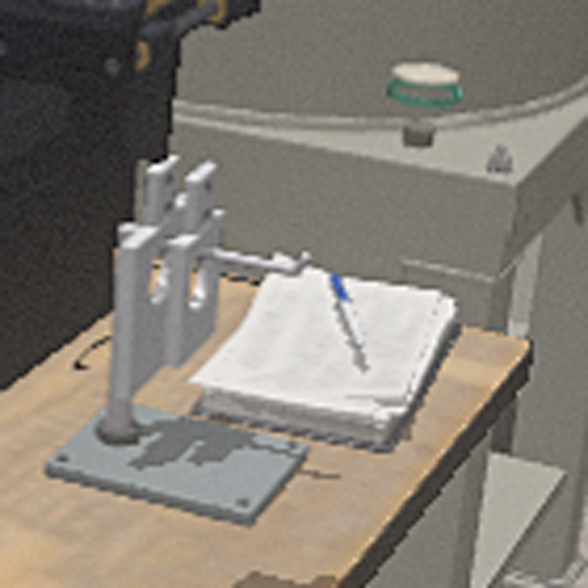

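View pics/q_top.png

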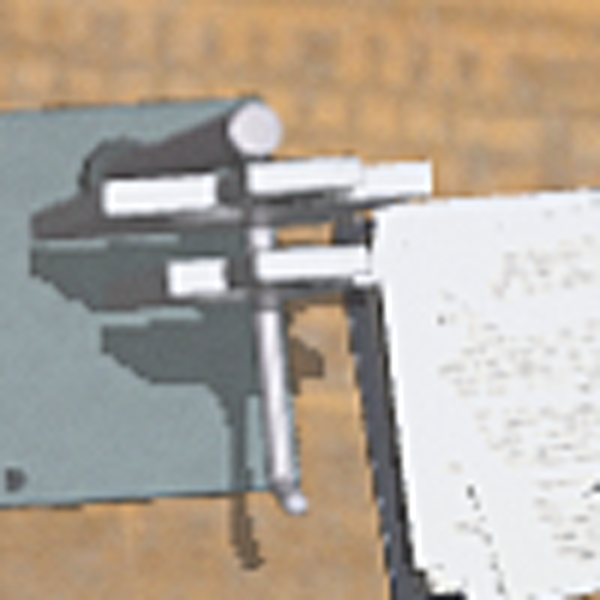

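View pics/qf_scene.png

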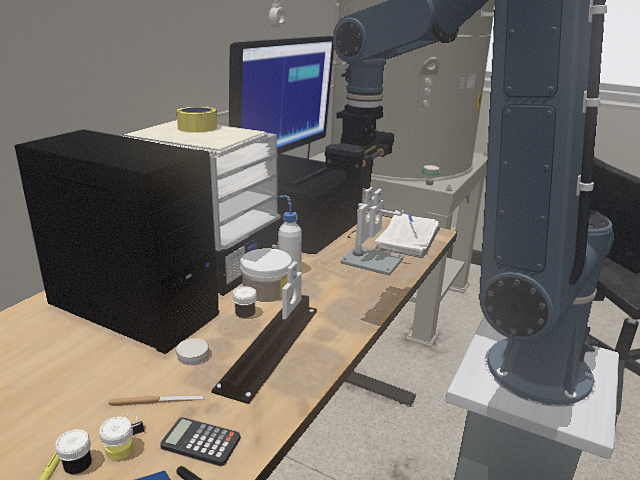

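Both plates hang upright and square, with tab tops in the top crop at about (305,177) and (313,265). The middle plate stands in the rack. I'll measure the gap, then hand in.

```bash
python3 - <<'E'
from h import *
c=robot.camera("top")
f=lambda x,y:[200+(y+.5)/6-.5,430+(x+.5)/6-.5]
a=planez(c,f(305,177),.218);b=planez(c,f(313,265),.218);print(a,b,"face gap",a[0]-b[0]-.01)
e=planez(c,f(248,180),.218)-planez(c,f(360,172),.218);print("L yaw",np.degrees(np.arctan2(-e[0],e[1])))
e=planez(c,f(258,268),.218)-planez(c,f(366,262),.218);print("S yaw",np.degrees(np.arctan2(-e[0],e[1])))
cv2.imwrite("pics/r.png",cv2.absdiff(c["img"],cv2.imread("pics/qf_top.png")[:,:,::-1]))
print(cv2.absdiff(c["img"],cv2.imread("pics/qf_top.png")[:,:,::-1].copy())[200:300,430:530].mean(), robot.get_obs()["time"])
robot.hand_in()
E
```

```text
[ 0.52311494 -0.27270284  0.218     ] [ 0.49600348 -0.27347821  0.218     ] face gap 0.017111452356883
L yaw 2.568916820267945
S yaw 1.6002813339440347
1.5738333333333334 25.9
the job is handed in; nothing more can be done
```

I hung the largest plate on the hook arm near the post, then the smallest one in front of it, and handed the job in at about 26 s of the 64 s allowed.

Last checks, from the cameras just before handing in:
- **Largest plate:** its back face is about 1 cm from the post.
- **Gap:** about 17 mm between the two plates, face to face, against the limit of about 3 cm.
- **Square and upright:** the plates are turned about 2.6° (large) and 1.6° (small), against about 1.8° for the arm. They were still between the last two pictures.
- **Middle plate:** still standing in the rack.
- **Robot:** clear of everything. Contact forces in the readings stayed below about 10 N.

One small disagreement: in the top view the large plate's tab looked about 2 mm nearer the robot than its release pose. That is within the 2 mm calibration error, so I left it as it was.

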